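# Close up the staining desk

### The job

Close up the staining desk for the night. First put the aluminium snuffer cap over the wick of the spirit lamp, before you pick up any of the lids. Then close the glass bowl, the clear cup and the small jar, each with the steel lid that fits its mouth, so that every cover sits fully down and level; leave the four vessels standing where they are.

Things in the scene. Friction and masses are not known exactly. Their poses are not given: they have to be found in the camera images.
- spirit_lamp: Squat round glass spirit lamp, brass collar, upright wick; loose, 0.2-0.33 kg. 68 mm across up to 30 mm height, then a conical shoulder up to the collar (30 mm across, 58 to 67 mm high); thin wick, tip at 84 mm. The cap goes over wick and collar and rests on the shoulder, its origin then 49 mm above the lamp's underside. Origin: centre of its underside, z up.
- glass_bowl: Large round straight-sided glass dish (crystallising dish), loose, 0.32 to 0.52 kg. 122 mm across, rim 68 mm high, mouth about 114 mm across. Takes lid_large, whose origin then stands 58 mm above the dish's underside. Origin: centre of its underside, z up.
- clear_cup: Small clear cup, wider at the top, loose, 0.16 to 0.26 kg. 72 mm across the rim, rim 54 mm high, mouth about 64 mm across. Takes lid_medium, whose origin then stands 44 mm above the cup's underside. Origin: centre of its underside, z up.
- label_jar: Small clear glass jar with a neck, loose, 0.16 to 0.26 kg. 54 mm across the body, neck 44 mm across, rim 56 mm high, mouth about 39 mm across. Takes lid_small, whose origin then stands 46 mm above the jar's underside. Origin: centre of its underside, z up.
- lamp_cap: Plain aluminium snuffer cap, an upright cylinder with a slightly domed closed top and open below: 42 mm across outside, 38 mm inside, 43 mm high, inside height 39 mm, about 0.03 kg; stands on its open rim. Goes on the spirit lamp. Round, so yaw does not matter. Origin: centre of its open lower rim, z up.
- lid_large: Largest steel slip-in lid, black knob up, 0.15 kg. Flange 127 mm across, 3 mm thick, underside 10 mm above the origin; below it a conical boss, 106 mm across at the flange, 86 mm at its foot, goes into a mouth till the flange lies on its rim. Knob: round, 20 mm across, 20 to 37 mm above the origin. Fits the glass bowl. Origin: centre of the boss foot, on the desk at first, z up.
- lid_medium: Middle steel slip-in lid, black knob up, 0.08 kg. Flange 76 mm across, 3 mm thick, underside 10 mm above the origin; below it a conical boss, 59 mm across at the flange, 41 mm at its foot, goes into a mouth till the flange lies on its rim. Knob: round, 20 mm across, 20 to 37 mm above the origin. Fits the clear cup. Origin: centre of the boss foot, on the desk at first, z up.
- lid_small: Smallest steel slip-in lid, black knob up, 0.04 kg. Flange 50 mm across, 3 mm thick, underside 10 mm above the origin; below it a conical boss, 33 mm across at the flange, 21 mm at its foot, goes into a mouth till the flange lies on its rim. Knob: round, 20 mm across, 20 to 37 mm above the origin. Fits the small jar. Origin: centre of the boss foot, on the desk at first, z up.
Mind the look-alikes: they are no part of the job. Leave any green or red look-alike of the lid_small alone.

How it is judged:
By the outcome, as a careful person would: the job done as asked, in the order asked, and still so for the second after the job is handed in, with the robot touching nothing.
It also fails if it takes over 88 s, if anything falls off the work surface, if the arm or the gripper's body presses on something with over 40 N, if the wrist force passes 120 N, or if a joint passes its speed limit or range.

### The arm

A 7-joint arm with a two-finger parallel gripper is mounted at the origin on a cart in front of the work surface, level with it; the furniture and walls round the work are solid. World frame = base frame: x ahead of the robot, y to its left, z up, the work surface at z = 0. Lengths are in m, angles in rad, forces in N, time in s.
With the tool pointing down it reaches from about 0.4 to 0.85 m from the base axis. Payload 10.4 kg.
Tool frame: the origin (TCP) lies on the centre line of the jaws, within the pads' length; the fingertips stand 11 mm ahead of it and the grasp point (between the pads) lies 8 mm behind it (tip_reach is the distance from the TCP to the fingertips, in m); z points along the fingers, y is the line along which they close (so a half turn about z gives the same grasp; the last joint's range is limited). The gripper opens to 85 mm and grips with 20 to 120 N. Pads are 22 mm wide; open, the fingers measure 114 mm over their backs; the gripper's body (76 mm by 85 mm) begins 54 mm behind the grasp point. The pads swing forward as they close: fully open they stand 13 mm farther back than shut.
Start: joints at [-1.343, 0.332, -0.065, 1.46, 0.022, 1.35, -0.088], TCP at [0.155, 0.605, 0.242] pointing down, gripper open.
Joint ranges: [-2.6, 2.6], [-0.5, 2.12], [-1.47, 1.34], [0.16, 2.42], [-1.27, 4.41], [0.06, 2.06], [-2.6, 2.6]. Speed limits (rad/s): [2.22, 2.22, 2.79, 2.79, 3.14, 3.14, 3.14].

### API

Orientations are given as a unit quaternion [x, y, z, w].
In Python, from workcell import get_obs, camera, hand_in, tip_reach gives the robot as it stands. The module is installed in compiled form; this text tells all that it offers.
- The arm moves only by the tool move_arm, never from a script. Its argument "plan" is a list of rows, each an object with "delta_pos": the shift along the tool's x, y, z in a scale on which 1.0 is 0.75 m, a list of three; "turn": the turn, a rotation vector about the tool's x, y, z in normalised numbers (1 is 2 pi rad), a list of three; "fingers": the closure, from 0 (fully open) to 1 (shut). A call has 1 to 12 rows; each row is the pose to reach, as a shift and turn from the pose commanded when the call began, along the tool's axes at that moment; what a row does not reach only later rows make up. A row lasts 1/8 s, in which the tool goes at most 62.5 mm and 10.7 degrees, less where a joint would pass 70% of its speed; a pose out of reach is approached as far as the arm can. Shift and turn numbers lie between -1 and 1, and a call with a number outside is refused. A call with a gripper value outside its range is refused whole. The fingers move at their own pace and stop on an object; "force" is the grip in N (left out, the last holds). Time passes only in rows, so rows that repeat a pose let the fingers close. It gives the time, the measured TCP pose, the force, the opening and the grip force at its end, in the units of the state.
- get_obs(): the state, without advancing time (a new reading comes with each control period).
- camera(name): name is "scene" or "top" or "wrist"; returns a dict with "color" (400x640x3 uint8, red, green, blue), "range_z" (400x640 float32, m along the optical axis (not along the pixel's ray), 0 where there is no reading), "fx", "fy", "cx", "cy" (pixels), "R" (3x3) and "t" (3): a world point X has camera coordinates R X + t; the wrist camera has in their place "tool_from_camera" (4x4, takes a point from camera to tool coordinates, whose origin is the TCP and whose axes are the flange's). Camera axes: x right, y down, z forward; pixel columns grow to the right and rows downward; lengths in m; the calibration is good to about 2 mm. A picture is of the moment at which its call begins: read the wrist's pose just before it.
- hand_in(): hands the job in; it is judged then, once.
The state is a dict: "clock": time; "joint_pos": joint angles; "joint_velocities": joint speeds; "tau": joint torques, N m; "position": TCP position; "ee_rot": TCP orientation; "ft_force": force on the tool from outside, world axes, zero at the start; "torque": the same for the moment, N m; "grip_width": opening from 0.0 (shut) to 1.0 (fully open); "grasp_force": force on a finger pad.
Only numpy, scipy, OpenCV 4.12 (cv2) and the standard library are available. Lean on these libraries where they do the work, as an engineer would, in place of code of your own. Each camera call takes 0.05 s, during which the arm holds its last target. There are 200 camera calls.

## Working session

There is one attempt and no reset: what is moved stays moved. The work goes in short steps, Python scripts to look and compute and a tool call to move; the robot and the scene stay as the last step left them, time stands still between calls to the robot, and variables do not carry over. Pictures are saved under pics/ and viewed, at most 14 in all, crops included, and the job is handed in when it is done.

Besides the shell and the picture viewer there is one more tool, called after "Request:" as name([rows], argument=value, ...), one row to a line, values as JSON. move_arm: Moves the arm, as the interface text tells. Its arguments: {"type":"object","properties":{"plan":{"type":"array","items":{"type":"object","properties":{"delta_pos":{"type":"array","items":{"type":"number"}},"turn":{"type":"array","items":{"type":"number"}},"fingers":{"type":"number"}}}},"force":{"type":"number"}},"required":["plan"]}

```bash
mkdir -p pics
cat > h.py <<'E'
import numpy as np, cv2, pickle
from workcell import get_obs, camera, hand_in, tip_reach
def snap(name,fn):
    c=camera(name); cv2.imwrite('pics/%s.png'%fn,c['color'][...,::-1]); pickle.dump(c,open('pics/%s.pkl'%fn,'wb')); return c
def load(fn): return pickle.load(open('pics/%s.pkl'%fn,'rb'))
def ray(c,u,v):
    d=np.array([(u-c['cx'])/c['fx'],(v-c['cy'])/c['fy'],1.]); return -c['R'].T@c['t'], c['R'].T@d
def atz(c,u,v,z):
    o,d=ray(c,u,v); return o+d*(z-o[2])/d[2]
def proj(c,X):
    p=c['R']@np.array(X)+c['t']; return np.array([c['fx']*p[0]/p[2]+c['cx'],c['fy']*p[1]/p[2]+c['cy']])
def cloud(c):
    z=c['range_z']; v,u=np.mgrid[:400,:640]
    P=np.stack([(u-c['cx'])/c['fx']*z,(v-c['cy'])/c['fy']*z,z],-1)
    return (P-c['t'])@c['R']
def crop(fn,x,y,w,h,s,out):
    i=cv2.imread('pics/%s.png'%fn)[y:y+h,x:x+w]; cv2.imwrite('pics/%s.png'%out,cv2.resize(i,None,fx=s,fy=s,interpolation=cv2.INTER_CUBIC))
E
python3 - <<'E'
from h import *
a=snap('scene','s0');b=snap('top','t0')
o=get_obs();print(o['clock'],o['position'],o['ee_rot'],o['grip_width'],o['ft_force'],tip_reach)
for c in(a,b):print(c['fx'],c['cx'],c['cy'],-c['R'].T@c['t'],c['R'][2])
E
```

```text
0.1 [0.15502695 0.6051443  0.24159386] [ 1.25050657e-01  9.92150160e-01 -6.25250507e-04 -4.65975878e-05] 0.9973941586409881 [ 0.01858372  0.55577241 -0.57543022] 0.011
467.6070938471717 326.3849268547625 199.24283499385942 [-0.06632975  1.07635937  0.62903121] [ 0.43144665 -0.79217565 -0.43163819]
440.63501439938693 317.075990398554 197.6219320304931 [0.39466659 0.0289561  1.12665538] [ 0.11800238 -0.00506815 -0.99300038]
```

View pics/s0.png

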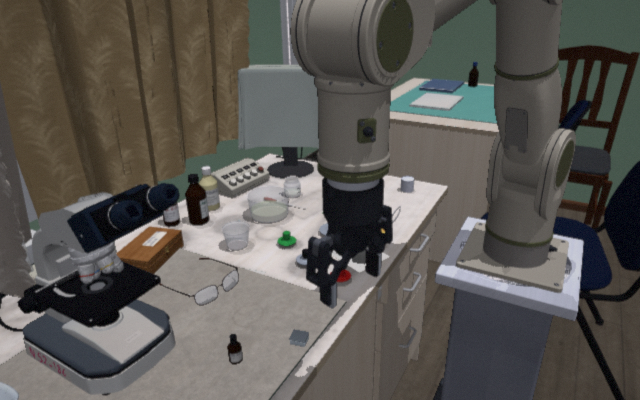

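View pics/t0.png

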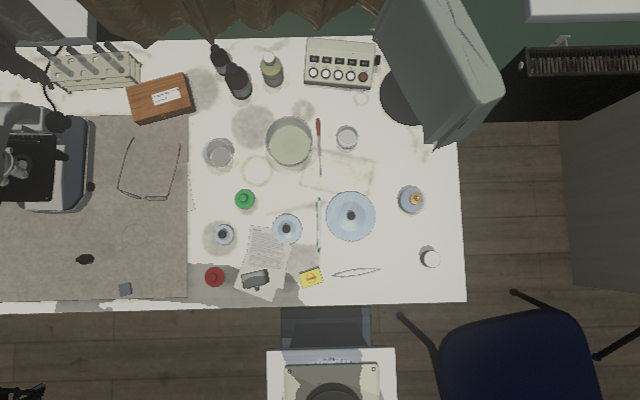

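The top view shows the bowl at (289,142), cup (219,153), jar (347,137), lamp (411,199) and cap (430,258). The lids are at (351,215) large, (287,229) medium and (223,234) small, with look-alikes in green (245,199) and red (214,277). I'll crop in closer to check the choices.

Run:
```python
from h import *
crop('t0',190,110,265,190,3,'t0c')
c=load('t0');s=load('s0');P=cloud(c)
for n,u,v,z in [('bowl',289,142,.068),('cup',219,153,.054),('jar',347,137,.056),('lamp',413,199,.084),('cap',430,257,.043),('L',351,215,.037),('M',286,229,.037),('S',222,234,.037)]:
    w=P[v-3:v+4,u-3:u+4].reshape(-1,3); X=atz(c,u,v,z)
    print(n,X.round(3),'depth',np.median(w,0).round(3),w[:,2].max().round(3),'scene px',proj(s,X).round(1))
```

```text
bowl [0.66  0.089 0.068] depth [0.671 0.091 0.022] 1.127 scene px [268.5 193.8]
cup [0.64  0.264 0.054] depth [0.652 0.275 0.002] 0.009 scene px [236.3 226. ]
jar [ 0.672 -0.055  0.056] depth [ 0.683 -0.058  0.013] 0.017 scene px [291.8 179.2]
lamp [ 0.509 -0.205  0.084] depth [ 0.512 -0.209  0.064] 0.075 scene px [359.3 163.5]
cap [ 0.371 -0.248  0.043] depth [ 0.371 -0.248  0.043] 0.047 scene px [404.4 178.1]
L [ 0.479 -0.06   0.037] depth [ 0.479 -0.059  0.036] 0.04 scene px [348.1 195.9]
M [0.448 0.102 0.037] depth [0.448 0.102 0.037] 0.041 scene px [332.  221.1]
S [0.44  0.26  0.037] depth [0.44  0.26  0.036] 0.041 scene px [304.6 249.7]
```

View pics/t0c.png

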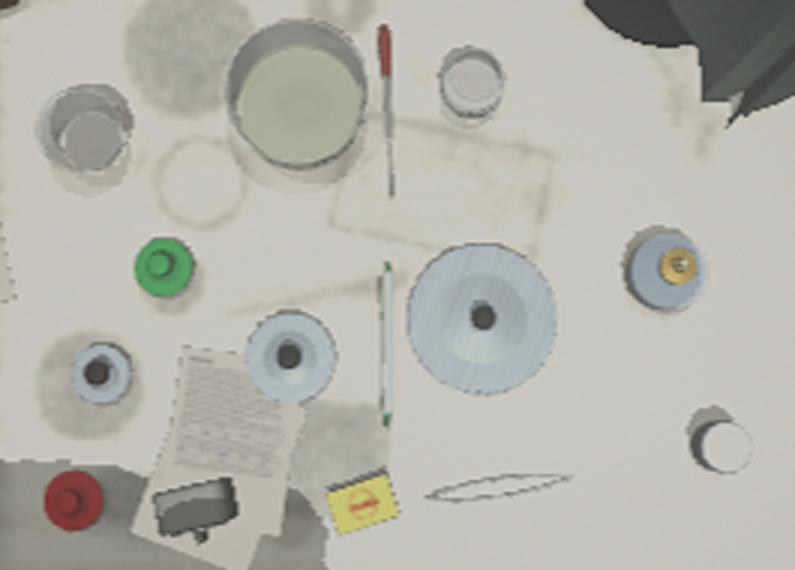

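The chosen targets match the description: steel-grey lids with black knobs. The green one at (245,199) and red one at (214,277) stay untouched. Next I'll check obstacles and refine the positions.

```bash
cat >> h.py <<'E'
def rot(): 
    from scipy.spatial.transform import Rotation as Ro
    return Ro.from_quat(get_obs()['ee_rot']).as_matrix()
def delta(X,p=None):
    o=get_obs(); return (rot().T@(np.array(X)-(o['position'] if p is None else p)))
def wsnap(fn):
    o=get_obs(); c=camera('wrist'); T=np.eye(4); T[:3,:3]=rot(); T[:3,3]=o['position']
    W=T@c['tool_from_camera']; c['R']=W[:3,:3].T; c['t']=-W[:3,:3].T@W[:3,3]
    cv2.imwrite('pics/%s.png'%fn,c['color'][...,::-1]); pickle.dump(c,open('pics/%s.pkl'%fn,'wb')); return c
E
python3 - <<'E'
from h import *
c=load('t0')
for n,u,v,z in [('bowl',289,140.7,.068),('cup',218.3,152.7,.054),('jar',347.3,137.3,.056),('lamp',416.7,198.3,.084),('collar',416.5,198.7,.067),('cap',431,258.7,.042),('L',351,215.7,.037),('M',286.3,228.3,.037),('S',222.3,234.3,.037)]:
    print(n,atz(c,u,v,z).round(4))
for s in ('t0','s0'):
  P=cloud(load(s)).reshape(-1,3)
  m=(P[:,2]>.1)&(P[:,2]<.6)&(P[:,0]>.35)&(P[:,0]<.85)&(abs(P[:,1])<.45)
  Q=P[m]; k=np.unique((Q/.05).round().astype(int),axis=0)*.05
  print(s); 
  from collections import defaultdict
  d=defaultdict(list)
  for q in k:d[(round(q[0],2),round(q[1],2))].append(round(q[2],2))
  print({a:(min(b),max(b)) for a,b in d.items()})
for X in [(.40,.25,.24),(.48,-.05,.22),(.40,-.22,.2)]: print(delta(X).round(3))
w=wsnap('w0');print(w['tool_from_camera'].round(3),w['fx'])
E
```

```text
bowl [0.6631 0.0888 0.068 ]
cup [0.6407 0.2655 0.054 ]
jar [ 0.671  -0.0556  0.056 ]
lamp [ 0.5108 -0.2137  0.084 ]
collar [ 0.5117 -0.2171  0.067 ]
cap [ 0.3663 -0.2505  0.042 ]
L [ 0.4769 -0.0595  0.037 ]
M [0.4499 0.1014 0.037 ]
S [0.4392 0.2593 0.037 ]
t0
{(np.float64(0.6), np.float64(-0.25)): (np.float64(0.1), np.float64(0.15)), (np.float64(0.65), np.float64(-0.35)): (np.float64(0.1), np.float64(0.3)), (np.float64(0.65), np.float64(-0.3)): (np.float64(0.1), np.float64(0.35)), (np.float64(0.65), np.float64(-0.25)): (np.float64(0.1), np.float64(0.35)), (np.float64(0.7), np.float64(-0.3)): (np.float64(0.35), np.float64(0.35)), (np.float64(0.7), np.float64(-0.25)): (np.float64(0.1), np.float64(0.35)), (np.float64(0.7), np.float64(-0.2)): (np.float64(0.1), np.float64(0.25)), (np.float64(0.75), np.float64(-0.3)): (np.float64(0.35), np.float64(0.35)), (np.float64(0.75), np.float64(-0.25)): (np.float64(0.25), np.float64(0.35)), (np.float64(0.75), np.float64(-0.2)): (np.float64(0.1), np.float64(0.35)), (np.float64(0.8), np.float64(-0.3)): (np.float64(0.35), np.float64(0.35)), (np.float64
[... 1749 characters left out ...]
: (np.float64(0.35), np.float64(0.35)), (np.float64(0.85), np.float64(-0.2)): (np.float64(0.15), np.float64(0.35)), (np.float64(0.85), np.float64(-0.15)): (np.float64(0.1), np.float64(0.35)), (np.float64(0.85), np.float64(0.1)): (np.float64(0.1), np.float64(0.15)), (np.float64(0.85), np.float64(0.15)): (np.float64(0.1), np.float64(0.15)), (np.float64(0.85), np.float64(0.2)): (np.float64(0.1), np.float64(0.15)), (np.float64(0.85), np.float64(0.25)): (np.float64(0.1), np.float64(0.15))}
[-0.325 -0.283  0.002]
[-0.477 -0.554  0.022]
[-0.442 -0.738  0.043]
[[ 0.    -0.957 -0.29   0.075]
 [ 1.     0.    -0.     0.001]
 [ 0.001 -0.29   0.957 -0.131]
 [ 0.     0.     0.     1.   ]] 309.134522867485
```

Units first: shifts go in shares of 0.75 m and turns go in shares of 2 pi rad. So -0.554 m / 0.75 = -0.7387, -0.325 m / 0.75 = -0.4333, 1.32 rad / 6.2832 = 0.2101.

Request:
move_arm([
  {"delta_pos":[-0.4333,-0.3773,0],"turn":[0,0,0.2101],"fingers":0},
  {"delta_pos":[-0.4333,-0.3773,0],"turn":[0,0,0.2101],"fingers":0},
  {"delta_pos":[-0.4333,-0.3773,0],"turn":[0,0,0.2101],"fingers":0},
  {"delta_pos":[-0.4333,-0.3773,0],"turn":[0,0,0.2101],"fingers":0},
  {"delta_pos":[-0.4333,-0.3773,0],"turn":[0,0,0.2101],"fingers":0},
  {"delta_pos":[-0.4333,-0.3773,0],"turn":[0,0,0.2101],"fingers":0},
  {"delta_pos":[-0.4333,-0.3773,0],"turn":[0,0,0.2101],"fingers":0},
  {"delta_pos":[-0.636,-0.7387,0.0267],"turn":[0,0,0.2101],"fingers":0},
  {"delta_pos":[-0.636,-0.7387,0.0267],"turn":[0,0,0.2101],"fingers":0},
  {"delta_pos":[-0.636,-0.7387,0.0267],"turn":[0,0,0.2101],"fingers":0},
  {"delta_pos":[-0.636,-0.7387,0.0267],"turn":[0,0,0.2101],"fingers":0},
  {"delta_pos":[-0.636,-0.7387,0.0267],"turn":[0,0,0.2101],"fingers":0},
])

```text
clock: 1.65
position: [0.4798, -0.0516, 0.2223]
ee_rot: [0.707, 0.707, 0.0, -0.0]
ft_force: [1.1, 1.0, -2.2]
grip_width: 1.002
grasp_force: 0.0
```

Run:
```python
from h import *
w=wsnap('w1'); P=cloud(load('t0')).reshape(-1,3)
for n,p in (('lamp',(.511,-.215)),('jar',(.671,-.056))):
  for z in (.1,.15,.2,.25,.3):
    m=abs(P[:,2]-z)<.025; m&=(P[:,0]>.35)
    Q=P[m]; d=np.hypot(*(Q[:,:2]-p).T); i=d.argmin(); print(n,z,d[i].round(3),Q[i].round(3))
```

```text
lamp 0.1 0.001 [ 0.512 -0.215  0.082]
lamp 0.15 0.12 [ 0.624 -0.257  0.129]
lamp 0.2 0.126 [ 0.629 -0.26   0.175]
lamp 0.25 0.134 [ 0.635 -0.265  0.225]
lamp 0.3 0.14 [ 0.641 -0.268  0.278]
jar 0.1 0.159 [ 0.732 -0.203  0.111]
jar 0.15 0.161 [ 0.743 -0.2    0.129]
jar 0.2 0.166 [ 0.733 -0.21   0.176]
jar 0.25 0.17 [ 0.741 -0.211  0.226]
jar 0.3 0.176 [ 0.746 -0.215  0.278]
```

View pics/w1.png

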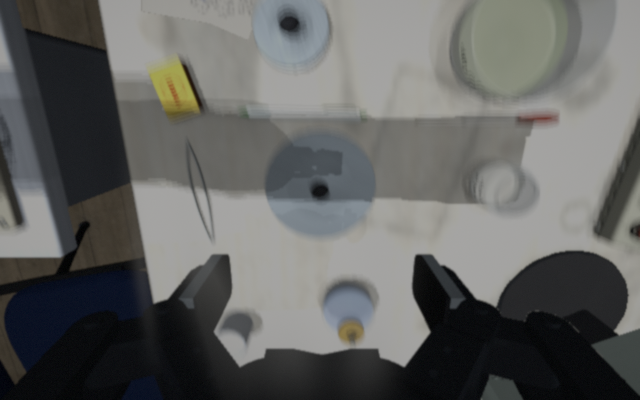

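The wrist view shows the large lid's knob at (320,191), the medium lid's knob at (290,23), the wick at (352,337), the cap at about (236,335) and the jar at (500,184). I'll triangulate these against the top view.

```bash
cat >> h.py <<'E'
def tri(*obs):
    A=np.zeros((3,3));b=np.zeros(3);L=[]
    for c,u,v in obs:
        o,d=ray(c,u,v);d=d/np.linalg.norm(d);M=np.eye(3)-np.outer(d,d);A+=M;b+=M@o;L.append((o,d))
    X=np.linalg.solve(A,b); return X,[np.linalg.norm(np.cross(X-o,d)).round(4) for o,d in L]
E
python3 - <<'E'
from h import *
t=load('t0');w=load('w1')
for n,a,b,z in [('L',(351,215.7),(320,191),.037),('M',(286.3,228.3),(290,23),.037),('wick',(416.7,198.3),(352,337),.084),('cap',(431,258.7),(236,335),.042),('jar',(347.3,137.3),(500,184),.056)]:
    print(n,tri((t,*a),(w,*b)),atz(w,*b,z).round(4))
P=cloud(w); m=(P[...,2]>.033)&(P[...,2]<.06)&(P[...,0]<.42)&(P[...,0]>.3)&(P[...,1]<-.2)&(P[...,1]>-.3)
print(m.sum(),np.median(P[m],0)); print(delta((.365,-.24,.2)))
E
```

```text
L (array([ 0.47681941, -0.05889299,  0.04870069]), [np.float64(0.0009), np.float64(0.0009)]) [ 0.4776 -0.0624  0.037 ]
M (array([0.45033745, 0.10236848, 0.01197058]), [np.float64(0.001), np.float64(0.001)]) [0.4517 0.0959 0.037 ]
wick (array([ 0.51126193, -0.21544077,  0.07650939]), [np.float64(0.0003), np.float64(0.0003)]) [ 0.5101 -0.2089  0.084 ]
cap (array([ 0.36693212, -0.25586832,  0.02363126]), [np.float64(0.0013), np.float64(0.0013)]) [ 0.3742 -0.241   0.042 ]
jar (array([ 0.68069576, -0.06029032,  0.01551604]), [np.float64(0.0016), np.float64(0.0016)]) [ 0.6558 -0.0516  0.056 ]
669 [ 0.36841663 -0.24405163  0.04180356]
[-0.18099707 -0.11399437  0.02251271]
```

Scaled: -0.194 m / 0.75 = -0.2587, -0.06 m / 0.75 = -0.08.

Request:
move_arm([
  {"delta_pos":[-0.08,-0.0507,0],"turn":[0,0,0],"fingers":0},
  {"delta_pos":[-0.16,-0.1013,0.0267],"fingers":0,"turn":[0,0,0]},
  {"delta_pos":[-0.24,-0.1493,0.0533],"fingers":0,"turn":[0,0,0]},
  {"delta_pos":[-0.2587,-0.1507,0.08],"fingers":0,"turn":[0,0,0]},
  {"delta_pos":[-0.2587,-0.1507,0.08],"fingers":0,"turn":[0,0,0]},
])

```text
clock: 2.33
position: [0.3641, -0.2456, 0.1609]
ee_rot: [0.709, 0.705, -0.001, -0.001]
ft_force: [0.8, 0.6, -0.1]
grip_width: 1.0
grasp_force: 0.0
```

Run:
```python
from h import *
w=wsnap('w2');print(get_obs()['position'])
P=cloud(w); m=(P[...,2]>.038)&(P[...,2]<.05)&(P[...,0]<.42)&(P[...,0]>.3)&(P[...,1]<-.2)&(P[...,1]>-.3)
v,u=np.nonzero(m);print(m.sum(),np.median(P[m],0),P[m].min(0),P[m].max(0),u.mean(),v.mean())
```

```text
[ 0.36564856 -0.24415262  0.16172038]
1735 [ 0.36439486 -0.25095606  0.04169114] [ 0.34379987 -0.27262926  0.03801005] [ 0.38422009 -0.23174645  0.04456553] 322.6270893371758 205.50605187319886
```

View pics/w2.png

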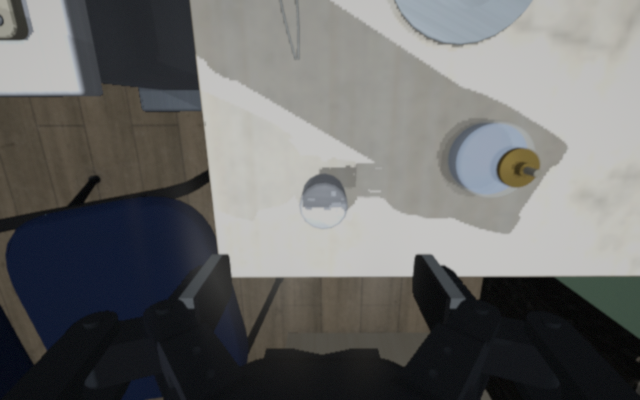

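The cap is at (323,205), so its centre is at world (0.364, -0.252). The wick tip is at (530,171). Grasping now.

Scaled: 0.134 m / 0.75 = 0.1787, 0.05 m / 0.75 = 0.0667.

Request:
move_arm([
  {"delta_pos":[-0.0107,-0.004,0.0667],"turn":[0,0,0],"fingers":0},
  {"delta_pos":[-0.0107,-0.004,0.1333],"turn":[0,0,0],"fingers":0.15},
  {"delta_pos":[-0.0107,-0.004,0.1787],"turn":[0,0,0],"fingers":0.15},
  {"delta_pos":[-0.0107,-0.004,0.1787],"turn":[0,0,0],"fingers":0.2},
  {"delta_pos":[-0.0107,-0.004,0.1787],"turn":[0,0,0],"fingers":1},
  {"delta_pos":[-0.0107,-0.004,0.1787],"turn":[0,0,0],"fingers":1},
  {"delta_pos":[-0.0107,-0.004,0.1787],"turn":[0,0,0],"fingers":1},
  {"delta_pos":[-0.0107,-0.004,0.1787],"turn":[0,0,0],"fingers":1},
  {"delta_pos":[-0.0107,-0.004,0.1787],"turn":[0,0,0],"fingers":1},
], force=30)

```text
clock: 3.5
position: [0.3651, -0.2516, 0.03]
ee_rot: [0.707, 0.707, 0.001, 0.001]
ft_force: [-1.1, 1.4, 6.4]
grip_width: 0.483
grasp_force: 29.4
```

Run:
```python
from h import *
t=load('t0');a=load('w1');b=load('w2')
print(tri((t,416.7,198.3),(b,530,171)),tri((t,416.7,198.3),(a,352,337),(b,530,171)))
P=cloud(b); C=b['color'].astype(int)
m=(P[...,2]>.06)&(P[...,2]<.09)&(P[...,0]>.45)&(P[...,0]<.56)&(P[...,1]>-.27)&(P[...,1]<-.15)
Q=P[m];print(len(Q),Q.min(0),Q.max(0)); k=Q[(Q[:,2]>.063)&(Q[:,2]<.07)];print('collar top',len(k),k.min(0),k.max(0)); k=Q[Q[:,2]>.073];print('wick',len(k),k.mean(0),k.max(0))
v,u=np.nonzero((P[...,2]>.063)&m&(P[...,2]<.07));print(u.min(),u.max(),v.min(),v.max())
o=get_obs();print(o['position'],o['grip_width'],o['grasp_force'],o['ft_force'])
```

```text
(array([ 0.51174546, -0.21539643,  0.07496068]), [np.float64(0.0004), np.float64(0.0004)]) (array([ 0.51114033, -0.21521216,  0.07635006]), [np.float64(0.0005), np.float64(0.0003), np.float64(0.0006)])
1349 [ 0.49549698 -0.23003771  0.06000375] [ 0.52515638 -0.2001222   0.0846655 ]
collar top 856 [ 0.49549698 -0.22970451  0.06300403] [ 0.52515638 -0.2001222   0.06997032]
wick 127 [ 0.50949678 -0.21472876  0.08007337] [ 0.51330203 -0.21224303  0.0846655 ]
498 538 148 187
[ 0.36514133 -0.25158577  0.03003185] 0.48336661317072754 29.428580962121487 [-1.14051848  1.36333971  6.36092836]
```

Scaled: 0.146 m / 0.75 = 0.1947, -0.115 m / 0.75 = -0.1533.

Request:
move_arm([
  {"delta_pos":[0,0,-0.0533],"turn":[0,0,0],"fingers":1},
  {"delta_pos":[0,0,-0.12],"turn":[0,0,0],"fingers":1},
  {"delta_pos":[0,0.0267,-0.1533],"turn":[0,0,0],"fingers":1},
  {"delta_pos":[0.0267,0.0933,-0.1533],"turn":[0,0,0],"fingers":1},
  {"delta_pos":[0.0493,0.16,-0.1533],"turn":[0,0,0],"fingers":1},
  {"delta_pos":[0.0493,0.1947,-0.1533],"turn":[0,0,0],"fingers":1},
  {"delta_pos":[0.0493,0.1947,-0.1533],"turn":[0,0,0],"fingers":1},
  {"delta_pos":[0.0493,0.1947,-0.1533],"turn":[0,0,0],"fingers":1},
])

```text
clock: 4.5
position: [0.5091, -0.215, 0.1442]
ee_rot: [0.707, 0.707, 0.0, 0.0]
ft_force: [-0.5, 0.1, -0.7]
grip_width: 0.483
grasp_force: 30.8
```

Run:
```python
from h import *
w=wsnap('w3');o=get_obs();print(o['position'],o['grip_width'],o['grasp_force'],o['ft_force'])
P=cloud(w); p=o['position']
m=(abs(P[...,0]-p[0])<.03)&(abs(P[...,1]-p[1])<.03)&(P[...,2]>.12)&(P[...,2]<.2)
z=np.percentile(P[m][:,2],[5,50,95]);print(m.sum(),z)
v,u=np.nonzero(m);print(u.min(),u.max(),v.min(),v.max())
k=P[m&(P[...,2]>.145)];print(k.min(0),k.max(0),np.median(k,0))
```

```text
[ 0.50892651 -0.21499483  0.14410068] 0.4797750056432312 30.820289505645633 [ 0.11863911 -1.29414682 -0.60568468]
12607 [0.13366117 0.15602572 0.18924184]
222 422 214 328
[ 0.47892879 -0.23643884  0.14500515] [ 0.53891945 -0.1945042   0.19999397] [ 0.50889971 -0.20680606  0.15634923]
```

View pics/w3.png

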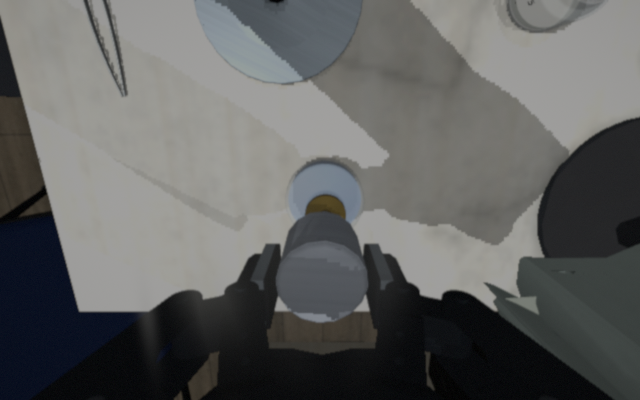

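The cap is held with its top centred at (322,280), straight above the lamp (brass collar at (325,207)). Lowering it now.

Request:
move_arm([
  {"delta_pos":[0,0.0013,0.0267],"turn":[0,0,0],"fingers":1},
  {"delta_pos":[0,0.0013,0.0533],"turn":[0,0,0],"fingers":1},
  {"delta_pos":[0,0.0013,0.0733],"turn":[0,0,0],"fingers":1},
  {"delta_pos":[0,0.0013,0.08],"turn":[0,0,0],"fingers":1},
  {"delta_pos":[0,0.0013,0.0853],"turn":[0,0,0],"fingers":1},
  {"delta_pos":[0,0.0013,0.088],"turn":[0,0,0],"fingers":1},
  {"delta_pos":[0,0.0013,0.088],"turn":[0,0,0],"fingers":1},
])

```text
clock: 5.42
position: [0.5116, -0.2149, 0.0782]
ee_rot: [0.707, 0.707, 0.001, 0.001]
ft_force: [-0.1, 0.6, 4.9]
grip_width: 0.487
grasp_force: 31.2
```

Scaled: -0.12 m / 0.75 = -0.16, -0.001 m / 0.75 = -0.0013.

Request:
move_arm([
  {"delta_pos":[0,0,-0.0013],"turn":[0,0,0],"fingers":0.25},
  {"delta_pos":[0,0,-0.0013],"turn":[0,0,0],"fingers":0.25},
  {"delta_pos":[0,0,-0.0013],"turn":[0,0,0],"fingers":0.25},
  {"delta_pos":[0,0,-0.0667],"turn":[0,0,0],"fingers":0.25},
  {"delta_pos":[0,0,-0.1333],"turn":[0,0,0],"fingers":0.25},
  {"delta_pos":[0.0267,0,-0.16],"turn":[0,0,0],"fingers":0.25},
  {"delta_pos":[0.0533,0,-0.16],"turn":[0,0,0],"fingers":0.25},
  {"delta_pos":[0.0533,0,-0.16],"turn":[0,0,0],"fingers":0.25},
])

```text
clock: 6.42
position: [0.511, -0.173, 0.1972]
ee_rot: [0.706, 0.708, 0.0, -0.0]
ft_force: [-0.4, -0.2, 0.2]
grip_width: 0.75
grasp_force: 0.0
```

Run:
```python
from h import *
w=wsnap('w4');o=get_obs();print(o['position'],o['grip_width'],o['ft_force'])
P=cloud(w)
m=(abs(P[...,0]-.51)<.04)&(abs(P[...,1]+.215)<.04)&(P[...,2]>.075)&(P[...,2]<.12)
k=P[m];print(m.sum(),k.min(0),k.max(0),np.median(k,0))
A=np.c_[k[:,:2]-k[:,:2].mean(0),np.ones(len(k))];print(np.linalg.lstsq(A,k[:,2],rcond=None)[0])
crop('w4',200,120,240,180,3,'w4c')
```

```text
[ 0.51067484 -0.17414102  0.19713351] 0.7501902890292904 [-0.40659546 -0.51266708  0.05732142]
1893 [ 0.48921637 -0.23628092  0.07502228] [ 0.53040825 -0.19492886  0.09336558] [ 0.50984721 -0.21179269  0.09001656]
[ 0.00717737 -0.13102076  0.08901335]
```

View pics/w4c.png

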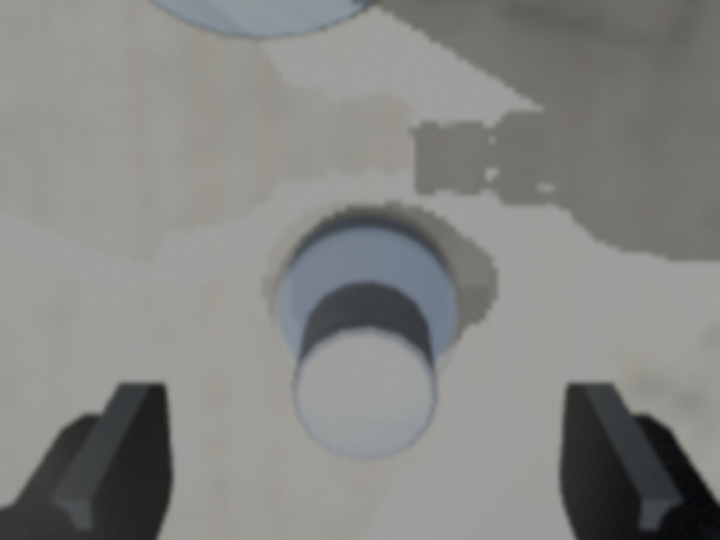

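The cap sits level on the lamp's shoulder, with its top centre at crop (366,393) and top at z≈0.091 m. Next is the large lid.

Scaled: 0.115 m / 0.75 = 0.1533, -0.034 m / 0.75 = -0.0453.

Request:
move_arm([
  {"delta_pos":[0.08,-0.0227,0],"turn":[0,0,0],"fingers":0.3},
  {"delta_pos":[0.1533,-0.0453,0.0133],"turn":[0,0,0],"fingers":0.3},
  {"delta_pos":[0.1533,-0.0453,0.0267],"turn":[0,0,0],"fingers":0.3},
  {"delta_pos":[0.1533,-0.0453,0.0267],"turn":[0,0,0],"fingers":0.3},
  {"delta_pos":[0.1533,-0.0453,0.0267],"turn":[0,0,0],"fingers":0.3},
])

```text
clock: 7.1
position: [0.4769, -0.0617, 0.1776]
ee_rot: [0.708, 0.706, -0.0, 0.0]
ft_force: [0.4, -0.3, -0.2]
grip_width: 0.703
grasp_force: 0.0
```

```bash
cat >> h.py <<'E'
def knob(w,x,y,z0=.033,z1=.045,r=.03):
    P=cloud(w); m=(np.hypot(P[...,0]-x,P[...,1]-y)<r)&(P[...,2]>z0)&(P[...,2]<z1)
    k=P[m]; v,u=np.nonzero(m)
    return m.sum(),((k.min(0)+k.max(0))/2).round(4),(k.max(0)-k.min(0)).round(4),np.median(k,0).round(4),u.mean(),v.mean()
E
python3 - <<'E'
from h import *
w=wsnap('w5');o=get_obs();print(o['position'],o['grip_width'])
print(knob(w,.477,-.06)); print(knob(w,.45,.102))
crop('w5',160,0,400,300,2,'w5c')
E
```

```text
[ 0.47692397 -0.06162295  0.17757513] 0.7040762418362209
(np.int64(344), array([ 0.4761, -0.0584,  0.0358]), array([0.0193, 0.0192, 0.0055]), array([ 0.4757, -0.0579,  0.036 ]), np.float64(321.2470930232558), np.float64(188.19767441860466))Traceback (most recent call last):
  File "<stdin>", line 3, in <module>
  File "h.py", line 35, in knob
    return m.sum(),((k.min(0)+k.max(0))/2).round(4),(k.max(0)-k.min(0)).round(4),np.median(k,0).round(4),u.mean(),v.mean()
                     ~~~~~^^^
    return umr_minimum(a, axis, None, out, keepdims, initial, where)
ValueError: zero-size array to reduction operation minimum which has no identity
```

Scaled: 0.143 m / 0.75 = 0.1907, 0.13 m / 0.75 = 0.1733.

Request:
move_arm([
  {"delta_pos":[0.0027,-0.0013,0.0667],"turn":[0,0,0],"fingers":0.45},
  {"delta_pos":[0.0027,-0.0013,0.1333],"turn":[0,0,0],"fingers":0.5},
  {"delta_pos":[0.0027,-0.0013,0.1733],"turn":[0,0,0],"fingers":0.5},
  {"delta_pos":[0.0027,-0.0013,0.1907],"turn":[0,0,0],"fingers":0.5},
  {"delta_pos":[0.0027,-0.0013,0.1907],"turn":[0,0,0],"fingers":0.5},
  {"delta_pos":[0.0027,-0.0013,0.1907],"turn":[0,0,0],"fingers":1},
  {"delta_pos":[0.0027,-0.0013,0.1907],"turn":[0,0,0],"fingers":1},
  {"delta_pos":[0.0027,-0.0013,0.1907],"turn":[0,0,0],"fingers":1},
  {"delta_pos":[0.0027,-0.0013,0.1907],"turn":[0,0,0],"fingers":1},
], force=60)

```text
clock: 8.28
position: [0.4768, -0.0576, 0.0358]
ee_rot: [0.707, 0.707, 0.001, 0.001]
ft_force: [-1.9, -0.8, 7.8]
grip_width: 0.205
grasp_force: 58.4
```

Scaled: -0.13 m / 0.75 = -0.1733, -0.08 m / 0.75 = -0.1067.

Request:
move_arm([
  {"delta_pos":[0,0,-0.04],"turn":[0,0,0],"fingers":1},
  {"delta_pos":[0,0,-0.1067],"turn":[0,0,0],"fingers":1},
  {"delta_pos":[0.0133,0.0133,-0.1667],"turn":[0,0,0],"fingers":1},
  {"delta_pos":[0.04,0.0533,-0.1733],"turn":[0,0,0],"fingers":1},
  {"delta_pos":[0.08,0.1067,-0.1733],"turn":[0,0,0],"fingers":1},
  {"delta_pos":[0.0933,0.12,-0.1733],"turn":[0,0,0],"fingers":1},
  {"delta_pos":[0.0933,0.12,-0.1733],"turn":[0,0,0],"fingers":1},
  {"delta_pos":[0.0933,0.12,-0.1733],"turn":[0,0,0],"fingers":1},
])

```text
clock: 9.28
position: [0.5649, 0.0111, 0.1647]
ee_rot: [0.708, 0.706, 0.0, -0.0]
ft_force: [0.3, -0.5, -1.4]
grip_width: 0.2
grasp_force: 59.1
```

Run:
```python
from h import *
w=wsnap('w5');o=get_obs();p=o['position'];print(p,o['grip_width'],o['ft_force'],o['grasp_force'])
P=cloud(w)
m=(np.hypot(P[...,0]-p[0],P[...,1]-p[1])<.075)&(abs(P[...,2]-p[2]+.02)<.016)&(np.hypot(P[...,0]-p[0],P[...,1]-p[1])>.042)
k=P[m];print(m.sum(),k.min(0),k.max(0)); A=np.c_[k[:,:2]-p[:2],np.ones(len(k))];print(np.linalg.lstsq(A,k[:,2],rcond=None)[0])
c=snap('top','t5');P=cloud(c)
m=(np.hypot(P[...,0]-p[0],P[...,1]-p[1])<.075)&(abs(P[...,2]-p[2]+.02)<.01)
k=P[m];print('top',m.sum(),k.min(0) if len(k) else 0,k.max(0) if len(k) else 0)
```

```text
[0.56493201 0.01122993 0.16467995] 0.20296040938491197 [-0.13121152  0.18399897 -1.95656525] 59.062020778656006
16671 [ 0.50073479 -0.05347579  0.13760127] [0.62742906 0.07336082 0.14340513]
[-0.00149463 -0.00063386  0.14106251]
top 0 0 0
```

View pics/w5.png

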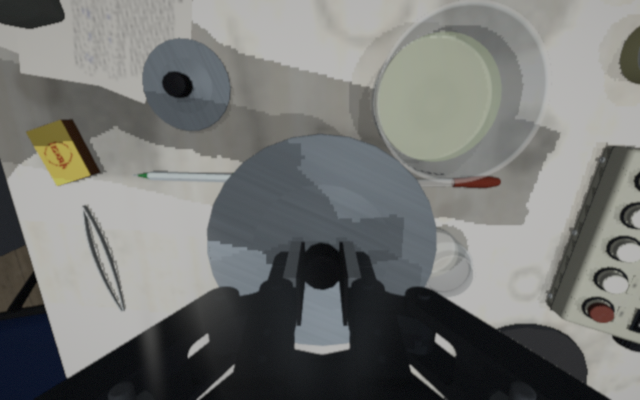

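The lid is held level, with the knob at (322,265). The bowl's rim spans u 374–546 and v 0–182. I'll measure the bowl centre from it, plus the lid M knob at (178,84) and the jar.

Run:
```python
from h import *
w=load('w5');t=load('t0')
print('bowl wrist',atz(w,460,91,.068), 'edges', [atz(w,u,v,.068).round(4)[:2] for u,v in((374,91),(546,91),(460,0.5),(460,182))])
for n,c in(('w5',w),('w1',load('w1')),('t0',t)):
    P=cloud(c)
    for nm,x,y,r,z0,z1 in(('bowl',.663,.089,.075,.062,.075),('jar',.671,-.055,.04,.05,.062),('cup',.641,.2655,.045,.049,.06)):
        m=(np.hypot(P[...,0]-x,P[...,1]-y)<r)&(P[...,2]>z0)&(P[...,2]<z1);k=P[m]
        if len(k)>5: print(n,nm,len(k),((k.min(0)+k.max(0))/2).round(4),(k.max(0)-k.min(0)).round(4))
print('M',atz(w,178,84,.037),knob(w,.45,.102))
```

```text
bowl wrist [0.66050008 0.09620974 0.068     ] edges [array([0.6007, 0.0963]), array([0.7203, 0.0961]), array([0.6535, 0.1512]), array([0.6688, 0.0313])]
w5 bowl 3600 [0.6633 0.0915 0.0658] [0.122  0.121  0.0076]
w5 jar 433 [ 0.6777 -0.0566  0.0536] [0.0422 0.0429 0.0073]
w1 bowl 1392 [0.6645 0.0674 0.0656] [0.123  0.0771 0.0072]
w1 jar 490 [ 0.6768 -0.059   0.0534] [0.044  0.0427 0.0068]
t0 bowl 234 [0.6656 0.09   0.0684] [0.1217 0.1209 0.0126]
t0 jar 53 [ 0.6791 -0.059   0.0555] [0.0431 0.0427 0.0098]
t0 cup 109 [0.6416 0.2711 0.0539] [0.0702 0.071  0.0097]
M [0.45174441 0.10321919 0.037     ] (np.int64(507), array([0.4477, 0.1037, 0.0357]), array([0.0191, 0.0187, 0.0051]), array([0.4483, 0.1039, 0.0359]), np.float64(173.9940828402367), np.float64(83.49506903353057))
```

Scaled: 0.1 m / 0.75 = 0.1333, 0.081 m / 0.75 = 0.108.

Request:
move_arm([
  {"delta_pos":[0.04,0.0533,0],"turn":[0,0,0],"fingers":1},
  {"delta_pos":[0.08,0.1067,0],"turn":[0,0,0],"fingers":1},
  {"delta_pos":[0.108,0.1333,0],"turn":[0,0,0],"fingers":1},
  {"delta_pos":[0.108,0.1333,0],"turn":[0,0,0],"fingers":1},
  {"delta_pos":[0.108,0.1333,0.0267],"turn":[0,0,0],"fingers":1},
  {"delta_pos":[0.108,0.1333,0.0533],"turn":[0,0,0],"fingers":1},
  {"delta_pos":[0.108,0.1333,0.0733],"turn":[0,0,0],"fingers":1},
  {"delta_pos":[0.108,0.1333,0.0827],"turn":[0,0,0],"fingers":1},
  {"delta_pos":[0.108,0.1333,0.0827],"turn":[0,0,0],"fingers":1},
])

```text
clock: 10.5
position: [0.6655, 0.0933, 0.1018]
ee_rot: [0.707, 0.707, -0.0, -0.0]
ft_force: [0.1, 0.3, -1.2]
grip_width: 0.199
grasp_force: 59.2
```

Scaled: 0.009 m / 0.75 = 0.012, 0.008 m / 0.75 = 0.0107.

Request:
move_arm([
  {"delta_pos":[0,0,0.0053],"turn":[0,0,0],"fingers":1},
  {"delta_pos":[0,0,0.0107],"turn":[0,0,0],"fingers":1},
  {"delta_pos":[0,0,0.012],"turn":[0,0,0],"fingers":1},
  {"delta_pos":[0,0,0.012],"turn":[0,0,0],"fingers":1},
])

```text
clock: 11.0
position: [0.6659, 0.0935, 0.0938]
ee_rot: [0.707, 0.707, 0.0, 0.0]
ft_force: [-1.1, -0.4, 4.4]
grip_width: 0.201
grasp_force: 59.9
```

```bash
cat >> h.py <<'E'
def flange(w,p,R,z,dz=.008,rin=.02):
    P=cloud(w); r=np.hypot(P[...,0]-p[0],P[...,1]-p[1]); m=(r<R+.012)&(r>rin)&(abs(P[...,2]-z)<dz); k=P[m]
    A=np.c_[k[:,:2]-p[:2],np.ones(len(k))]; return len(k),((k.min(0)+k.max(0))/2).round(4),(k.max(0)-k.min(0)).round(4),np.linalg.lstsq(A,k[:,2],rcond=None)[0].round(4)
E
python3 - <<'E'
from h import *
w=wsnap('w6');o=get_obs();p=o['position'];print(p,o['grip_width'],o['ft_force'],o['grasp_force'])
print(flange(w,p,.0635,p[2]-.0237,rin=.042))
E
```

```text
[0.66585957 0.09348468 0.09377721] 0.20106180017555061 [-0.63244611 -0.11230393  3.14687291] 59.88111913204193
(16709, array([0.6651, 0.0922, 0.0702]), array([0.1264, 0.1271, 0.0049]), array([ 0.0002, -0.0013,  0.0702]))
```

The lid is seated and level, with its flange at z=0.070. Releasing and moving on to the medium lid.

Scaled: -0.217 m / 0.75 = -0.2893, 0.01 m / 0.75 = 0.0133.

Request:
move_arm([
  {"delta_pos":[0,0,-0.0013],"turn":[0,0,0],"fingers":0.5},
  {"delta_pos":[0,0,-0.0013],"turn":[0,0,0],"fingers":0.5},
  {"delta_pos":[0,0,-0.0013],"turn":[0,0,0],"fingers":0.5},
  {"delta_pos":[0,0,-0.0533],"turn":[0,0,0],"fingers":0.5},
  {"delta_pos":[0,-0.0267,-0.1067],"turn":[0,0,0],"fingers":0.5},
  {"delta_pos":[0.0067,-0.1067,-0.1067],"turn":[0,0,0],"fingers":0.5},
  {"delta_pos":[0.0133,-0.1867,-0.1067],"turn":[0,0,0],"fingers":0.5},
  {"delta_pos":[0.0133,-0.2533,-0.1067],"turn":[0,0,0],"fingers":0.5},
  {"delta_pos":[0.0133,-0.2893,-0.1067],"turn":[0,0,0],"fingers":0.5},
  {"delta_pos":[0.0133,-0.2893,-0.1067],"turn":[0,0,0],"fingers":0.5},
  {"delta_pos":[0.0133,-0.2893,-0.1067],"turn":[0,0,0],"fingers":0.5},
  {"delta_pos":[0.0133,-0.2893,-0.1067],"turn":[0,0,0],"fingers":0.5},
])

```text
clock: 12.55
position: [0.4496, 0.1029, 0.1734]
ee_rot: [0.708, 0.707, -0.001, 0.001]
ft_force: [1.0, -0.5, -0.2]
grip_width: 0.5
grasp_force: 0.0
```

Run:
```python
from h import *
w=wsnap('w7');o=get_obs();p=o['position'];print(p,o['grip_width'],o['ft_force'])
print(knob(w,.448,.103),flange(w,(.448,.103),.038,.012,.006))
try: print('S',knob(w,.439,.26))
except Exception as e: print(e)
```

```text
[0.44946029 0.10274474 0.17329851] 0.4983923994604017 [-0.42668489  1.03970638  0.72817571]
(np.int64(351), array([0.4471, 0.1044, 0.0356]), array([0.019 , 0.0188, 0.0052]), array([0.4475, 0.1047, 0.036 ]), np.float64(319.64957264957263), np.float64(191.35327635327636)) (3261, array([0.4474, 0.1039, 0.0124]), array([0.0746, 0.0747, 0.0052]), array([ 0.0007, -0.0011,  0.0123]))
S (np.int64(52), array([0.438 , 0.254 , 0.0347]), array([0.0122, 0.0028, 0.0032]), array([0.438 , 0.2543, 0.0345]), np.float64(306.86538461538464), np.float64(1.2307692307692308))
```

View pics/w7.png

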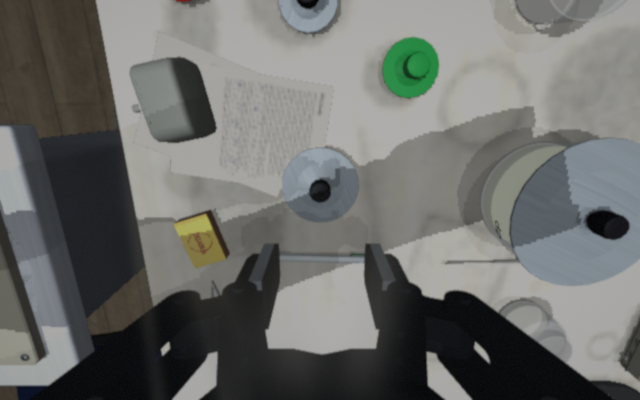

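The medium lid's knob is at (320,190), with the closed bowl at right. Grasping the medium lid at (0.447, 0.104).

Scaled: 0.139 m / 0.75 = 0.1853, -0.002 m / 0.75 = -0.0027.

Request:
move_arm([
  {"delta_pos":[0.0013,-0.0027,0.0667],"turn":[0,0,0],"fingers":0.5},
  {"delta_pos":[0.0013,-0.0027,0.1333],"turn":[0,0,0],"fingers":0.5},
  {"delta_pos":[0.0013,-0.0027,0.1733],"turn":[0,0,0],"fingers":0.5},
  {"delta_pos":[0.0013,-0.0027,0.1853],"turn":[0,0,0],"fingers":0.5},
  {"delta_pos":[0.0013,-0.0027,0.1853],"turn":[0,0,0],"fingers":0.5},
  {"delta_pos":[0.0013,-0.0027,0.1853],"turn":[0,0,0],"fingers":1},
  {"delta_pos":[0.0013,-0.0027,0.1853],"turn":[0,0,0],"fingers":1},
  {"delta_pos":[0.0013,-0.0027,0.1853],"turn":[0,0,0],"fingers":1},
  {"delta_pos":[0.0013,-0.0027,0.1853],"turn":[0,0,0],"fingers":1},
])

```text
clock: 13.72
position: [0.4477, 0.105, 0.0356]
ee_rot: [0.707, 0.707, 0.001, 0.0]
ft_force: [-0.4, -1.3, 4.3]
grip_width: 0.203
grasp_force: 58.4
```

Scaled: -0.13 m / 0.75 = -0.1733, 0.1 m / 0.75 = 0.1333.

Request:
move_arm([
  {"delta_pos":[0,0,-0.04],"turn":[0,0,0],"fingers":1},
  {"delta_pos":[0,0,-0.1067],"turn":[0,0,0],"fingers":1},
  {"delta_pos":[0.0267,0.0267,-0.1733],"turn":[0,0,0],"fingers":1},
  {"delta_pos":[0.08,0.0667,-0.1733],"turn":[0,0,0],"fingers":1},
  {"delta_pos":[0.12,0.1333,-0.1733],"turn":[0,0,0],"fingers":1},
  {"delta_pos":[0.1333,0.1733,-0.1733],"turn":[0,0,0],"fingers":1},
  {"delta_pos":[0.1333,0.1733,-0.1733],"turn":[0,0,0],"fingers":1},
  {"delta_pos":[0.1333,0.1733,-0.1733],"turn":[0,0,0],"fingers":1},
  {"delta_pos":[0.1333,0.1733,-0.1733],"turn":[0,0,0],"fingers":1},
])

```text
clock: 14.85
position: [0.576, 0.2044, 0.1649]
ee_rot: [0.707, 0.707, 0.0, -0.0]
ft_force: [-0.9, -0.1, -0.5]
grip_width: 0.196
grasp_force: 59.2
```

```bash
cat >> h.py <<'E'
def rim(c,x,y,r,z0,z1):
    P=cloud(c); m=(np.hypot(P[...,0]-x,P[...,1]-y)<r)&(P[...,2]>z0)&(P[...,2]<z1);k=P[m]; v,u=np.nonzero(m)
    return len(k),((k.min(0)+k.max(0))/2).round(4),(k.max(0)-k.min(0)).round(4),(u.min(),u.max(),v.min(),v.max())
E
python3 - <<'E'
from h import *
w=wsnap('w8');o=get_obs();p=o['position'];print(p,o['grip_width'],o['ft_force'],o['grasp_force'])
print(flange(w,p,.038,p[2]-.0237))
print('cup',rim(w,.641,.268,.05,.049,.06))
E
```

```text
[0.57604656 0.20454435 0.16483397] 0.20231891571297198 [ 0.679866   -0.1581151  -0.85382907] 59.21287715435028
(6842, array([0.5755, 0.2029, 0.1411]), array([0.0754, 0.076 , 0.0047]), array([ 0.0032, -0.0025,  0.1414]))
cup (1189, array([0.6388, 0.2726, 0.0523]), array([0.0723, 0.0717, 0.0066]), (np.int64(358), np.int64(453), np.int64(65), np.int64(163)))
```

View pics/w8.png

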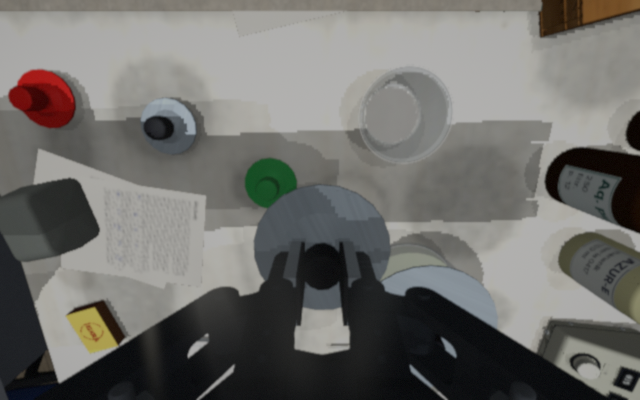

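The cup's rim spans u 362–452 and v 67–163, the small steel lid is at (170,127) and the green look-alike at (270,184). Moving over the cup.

Scaled: 0.075 m / 0.75 = 0.1, 0.07 m / 0.75 = 0.0933.

Request:
move_arm([
  {"delta_pos":[0.0467,0.0427,0],"turn":[0,0,0],"fingers":1},
  {"delta_pos":[0.0933,0.084,0],"turn":[0,0,0],"fingers":1},
  {"delta_pos":[0.0933,0.084,0.0267],"turn":[0,0,0],"fingers":1},
  {"delta_pos":[0.0933,0.084,0.0533],"turn":[0,0,0],"fingers":1},
  {"delta_pos":[0.0933,0.084,0.08],"turn":[0,0,0],"fingers":1},
  {"delta_pos":[0.0933,0.084,0.0933],"turn":[0,0,0],"fingers":1},
  {"delta_pos":[0.0933,0.084,0.1],"turn":[0,0,0],"fingers":1},
  {"delta_pos":[0.0933,0.084,0.1],"turn":[0,0,0],"fingers":1},
])

```text
clock: 15.9
position: [0.6397, 0.2744, 0.0895]
ee_rot: [0.707, 0.707, 0.0, -0.0]
ft_force: [-0.3, -0.0, -1.1]
grip_width: 0.204
grasp_force: 59.4
```

Scaled: 0.01 m / 0.75 = 0.0133, 0.008 m / 0.75 = 0.0107.

Request:
move_arm([
  {"delta_pos":[0,0,0.0053],"turn":[0,0,0],"fingers":1},
  {"delta_pos":[0,0,0.0107],"turn":[0,0,0],"fingers":1},
  {"delta_pos":[0,0,0.0133],"turn":[0,0,0],"fingers":1},
  {"delta_pos":[0,0,0.0133],"turn":[0,0,0],"fingers":1},
])

```text
clock: 16.4
position: [0.6397, 0.2745, 0.0797]
ee_rot: [0.707, 0.707, 0.0, -0.0]
ft_force: [-2.0, 0.4, 3.5]
grip_width: 0.199
grasp_force: 59.9
```

Run:
```python
from h import *
w=wsnap('w9');o=get_obs();p=o['position'];print(p,o['grip_width'],o['ft_force'],o['grasp_force'])
print(flange(w,p,.038,p[2]-.0237))
```

```text
[0.63975307 0.27445568 0.07970236] 0.20237179294720278 [-2.14342776 -0.14953807  3.659065  ] 59.88520681858063
(6851, array([0.6389, 0.2733, 0.0561]), array([0.0748, 0.0757, 0.0047]), array([ 0.0013, -0.0026,  0.0563]))
```

Scaled: -0.201 m / 0.75 = -0.268, -0.092 m / 0.75 = -0.1227.

Request:
move_arm([
  {"delta_pos":[0,0,-0.0013],"turn":[0,0,0],"fingers":0.5},
  {"delta_pos":[0,0,-0.0013],"turn":[0,0,0],"fingers":0.5},
  {"delta_pos":[0,0,-0.0013],"turn":[0,0,0],"fingers":0.5},
  {"delta_pos":[0,0,-0.0533],"turn":[0,0,0],"fingers":0.5},
  {"delta_pos":[0,-0.0267,-0.12],"turn":[0,0,0],"fingers":0.5},
  {"delta_pos":[-0.0067,-0.1067,-0.1227],"turn":[0,0,0],"fingers":0.5},
  {"delta_pos":[-0.0133,-0.1867,-0.1227],"turn":[0,0,0],"fingers":0.5},
  {"delta_pos":[-0.02,-0.2533,-0.1227],"turn":[0,0,0],"fingers":0.5},
  {"delta_pos":[-0.02,-0.268,-0.1227],"turn":[0,0,0],"fingers":0.5},
  {"delta_pos":[-0.02,-0.268,-0.1227],"turn":[0,0,0],"fingers":0.5},
  {"delta_pos":[-0.02,-0.268,-0.1227],"turn":[0,0,0],"fingers":0.5},
])

```text
clock: 17.82
position: [0.4395, 0.2594, 0.1716]
ee_rot: [0.707, 0.707, 0.0, 0.0]
ft_force: [0.2, 0.5, 0.3]
grip_width: 0.495
grasp_force: 0.0
```

Run:
```python
from h import *
w=wsnap('w10');o=get_obs();p=o['position'];print(p,o['grip_width'],o['ft_force'])
print(knob(w,.439,.259,r=.025),flange(w,(.439,.259),.025,.012,.006,.012))
```

```text
[0.43968854 0.25910128 0.17155463] 0.4974162640223492 [-0.21475806 -0.41576651 -0.83018961]
(np.int64(359), array([0.438 , 0.2631, 0.0356]), array([0.0188, 0.0196, 0.0051]), array([0.4375, 0.2639, 0.0359]), np.float64(320.1727019498607), np.float64(189.40111420612814)) (1528, array([0.4374, 0.2629, 0.0127]), array([0.0487, 0.0496, 0.006 ]), array([0.0022, 0.0056, 0.0124]))
```

View pics/w10.png

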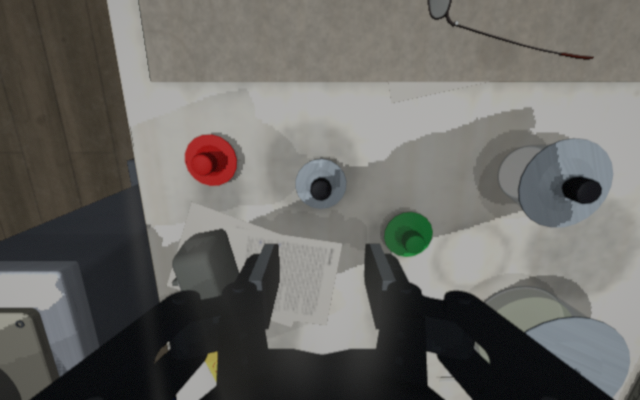

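The small steel lid's knob is at (320,189), with red (210,160) and green (410,234) both clear of the fingers. Grasping it.

Scaled: 0.137 m / 0.75 = 0.1827, 0.004 m / 0.75 = 0.0053.

Request:
move_arm([
  {"delta_pos":[0.0053,-0.0013,0.0667],"turn":[0,0,0],"fingers":0.5},
  {"delta_pos":[0.0053,-0.0013,0.1333],"turn":[0,0,0],"fingers":0.5},
  {"delta_pos":[0.0053,-0.0013,0.1733],"turn":[0,0,0],"fingers":0.5},
  {"delta_pos":[0.0053,-0.0013,0.1827],"turn":[0,0,0],"fingers":0.5},
  {"delta_pos":[0.0053,-0.0013,0.1827],"turn":[0,0,0],"fingers":0.5},
  {"delta_pos":[0.0053,-0.0013,0.1827],"turn":[0,0,0],"fingers":1},
  {"delta_pos":[0.0053,-0.0013,0.1827],"turn":[0,0,0],"fingers":1},
  {"delta_pos":[0.0053,-0.0013,0.1827],"turn":[0,0,0],"fingers":1},
  {"delta_pos":[0.0053,-0.0013,0.1827],"turn":[0,0,0],"fingers":1},
])

```text
clock: 19.0
position: [0.4386, 0.264, 0.0357]
ee_rot: [0.707, 0.707, 0.001, -0.0]
ft_force: [-0.9, -0.4, 7.4]
grip_width: 0.205
grasp_force: 58.4
```

Request:
move_arm([
  {"delta_pos":[0,0,-0.04],"turn":[0,0,0],"fingers":1},
  {"delta_pos":[0,0,-0.1067],"turn":[0,0,0],"fingers":1},
  {"delta_pos":[0,0,-0.1733],"turn":[0,0,0],"fingers":1},
  {"delta_pos":[-0.0667,0.04,-0.1867],"turn":[0,0,0],"fingers":1},
  {"delta_pos":[-0.1333,0.08,-0.1867],"turn":[0,0,0],"fingers":1},
  {"delta_pos":[-0.2,0.12,-0.1867],"turn":[0,0,0],"fingers":1},
  {"delta_pos":[-0.2667,0.16,-0.1867],"turn":[0,0,0],"fingers":1},
  {"delta_pos":[-0.3333,0.2,-0.1867],"turn":[0,0,0],"fingers":1},
  {"delta_pos":[-0.3733,0.24,-0.1867],"turn":[0,0,0],"fingers":1},
  {"delta_pos":[-0.3733,0.24,-0.1867],"turn":[0,0,0],"fingers":1},
  {"delta_pos":[-0.3733,0.24,-0.1867],"turn":[0,0,0],"fingers":1},
  {"delta_pos":[-0.3733,0.24,-0.1867],"turn":[0,0,0],"fingers":1},
])

```text
clock: 20.5
position: [0.6174, -0.0149, 0.1746]
ee_rot: [0.706, 0.708, 0.0, -0.0]
ft_force: [0.5, -0.1, -0.8]
grip_width: 0.2
grasp_force: 58.8
```

Run:
```python
from h import *
w=wsnap('w11');o=get_obs();p=o['position'];print(p,o['grip_width'],o['ft_force'],o['grasp_force'])
print(flange(w,p,.025,p[2]-.0237,rin=.016))
print('jar',rim(w,.676,-.057,.04,.05,.062))
```

```text
[ 0.61743763 -0.01486983  0.1745351 ] 0.2013675964996944 [ 0.59051268 -0.18257535 -0.56090957] 58.80823373794556
(1772, array([ 0.6165, -0.0156,  0.1508]), array([0.0491, 0.0499, 0.0044]), array([-0.0023, -0.0012,  0.1509]))
jar (479, array([ 0.6771, -0.0567,  0.0539]), array([0.0421, 0.0425, 0.0078]), (np.int64(366), np.int64(413), np.int64(221), np.int64(266)))
```

View pics/w11.png

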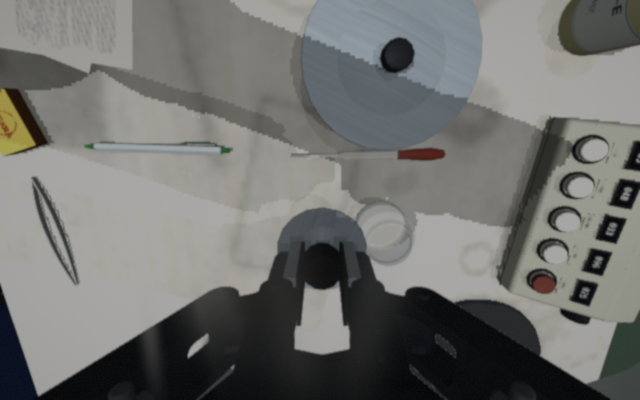

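The jar's neck is at (384,231), giving a centre of (0.677, -0.057), and the small lid is held level. Placing it.

Request:
move_arm([
  {"delta_pos":[-0.0267,0.04,0],"turn":[0,0,0],"fingers":1},
  {"delta_pos":[-0.0553,0.08,0],"turn":[0,0,0],"fingers":1},
  {"delta_pos":[-0.0553,0.08,0.0267],"turn":[0,0,0],"fingers":1},
  {"delta_pos":[-0.0553,0.08,0.0667],"turn":[0,0,0],"fingers":1},
  {"delta_pos":[-0.0553,0.08,0.0933],"turn":[0,0,0],"fingers":1},
  {"delta_pos":[-0.0553,0.08,0.1067],"turn":[0,0,0],"fingers":1},
  {"delta_pos":[-0.0553,0.08,0.1107],"turn":[0,0,0],"fingers":1},
  {"delta_pos":[-0.0553,0.08,0.1107],"turn":[0,0,0],"fingers":1},
])

```text
clock: 21.55
position: [0.678, -0.058, 0.092]
ee_rot: [0.707, 0.707, 0.0, 0.0]
ft_force: [0.4, -0.9, 0.3]
grip_width: 0.199
grasp_force: 58.9
```

Request:
move_arm([
  {"delta_pos":[0,0,0.0053],"turn":[0,0,0],"fingers":1},
  {"delta_pos":[0,0,0.0107],"turn":[0,0,0],"fingers":1},
  {"delta_pos":[0,0,0.0133],"turn":[0,0,0],"fingers":1},
  {"delta_pos":[0,0,0.0133],"turn":[0,0,0],"fingers":1},
])

```text
clock: 22.05
position: [0.6777, -0.0581, 0.0817]
ee_rot: [0.707, 0.707, 0.0, -0.0]
ft_force: [-1.9, 0.1, 4.6]
grip_width: 0.202
grasp_force: 59.5
```

Run:
```python
from h import *
w=wsnap('w12');o=get_obs();p=o['position'];print(p,o['grip_width'],o['ft_force'],o['grasp_force'])
print(flange(w,p,.025,p[2]-.0237,rin=.016))
```

```text
[ 0.67775622 -0.05813448  0.08173177] 0.19933833145301533 [-1.85100255 -0.15616993  5.59221579] 59.500749707221985
(1810, array([ 0.6769, -0.059 ,  0.0552]), array([0.0491, 0.0498, 0.0103]), array([-0.0029, -0.0178,  0.0582]))
```

Scaled: -0.2 m / 0.75 = -0.2667, -0.17 m / 0.75 = -0.2267.

Request:
move_arm([
  {"delta_pos":[0,0,-0.0013],"turn":[0,0,0],"fingers":0.5},
  {"delta_pos":[0,0,-0.0013],"turn":[0,0,0],"fingers":0.5},
  {"delta_pos":[0,0,-0.0013],"turn":[0,0,0],"fingers":0.5},
  {"delta_pos":[0,0,-0.0533],"turn":[0,0,0],"fingers":0.5},
  {"delta_pos":[0,-0.0267,-0.12],"turn":[0,0,0],"fingers":0.5},
  {"delta_pos":[0.0667,-0.0667,-0.1733],"turn":[0,0,0],"fingers":0.5},
  {"delta_pos":[0.1333,-0.1067,-0.2267],"turn":[0,0,0],"fingers":0.5},
  {"delta_pos":[0.16,-0.12,-0.2667],"turn":[0,0,0],"fingers":0.5},
  {"delta_pos":[0.16,-0.12,-0.2667],"turn":[0,0,0],"fingers":0.5},
  {"delta_pos":[0.16,-0.12,-0.2667],"turn":[0,0,0],"fingers":0.5},
  {"delta_pos":[0.16,-0.12,-0.2667],"turn":[0,0,0],"fingers":0.5},
])

```text
clock: 23.48
position: [0.5875, 0.0606, 0.2803]
ee_rot: [0.708, 0.706, -0.001, -0.0]
ft_force: [-0.3, -0.1, -0.7]
grip_width: 0.5
grasp_force: 0.0
```

Run:
```python
from h import *
w=wsnap('w13');t=snap('top','t13');s=snap('scene','s13');o=get_obs();print(o['position'],o['clock'])
for n,c in(('w',w),('t',t),('s',s)):
  for nm,x,y,R,z in(('L',.665,.092,.0635,.071),('M',.639,.273,.038,.057),('S',.677,-.057,.025,.059)):
    try: print(n,nm,flange(c,(x,y),R,z,.004,.6*R),end=' ')
    except Exception as e: print(n,nm,'none')
    try: print('knob',knob(c,x,y,z+.020,z+.03,.025)[1:4:2])
    except Exception: print()
  try: print(n,'cap',knob(c,.511,-.215,.087,.1))
  except Exception: pass
crop('w13',0,0,640,400,1.25,'w13c')
```

```text
[0.58761341 0.06087497 0.28063112] 23.625
w L (6656, array([0.665 , 0.0923, 0.07  ]), array([0.1253, 0.1252, 0.0052]), array([ 0.0006, -0.0016,  0.0702])) knob (array([0.6645, 0.0926, 0.0935]), array([0.6643, 0.093 , 0.094 ]))
w M (67, array([0.6381, 0.2368, 0.0553]), array([0.0271, 0.0027, 0.0037]), array([ 0.0176, -0.0621,  0.0535])) 
w S (261, array([ 0.6826, -0.0537,  0.0577]), array([0.038 , 0.0398, 0.0053]), array([ 0.006 , -0.0052,  0.0582])) 
t L none

t M (442, array([0.6408, 0.2716, 0.057 ]), array([0.0743, 0.0727, 0.0079]), array([0.0018, 0.0037, 0.0573])) knob (array([0.6405, 0.2712, 0.0812]), array([0.6402, 0.2706, 0.0808]))
t S (173, array([ 0.6786, -0.0612,  0.0593]), array([0.0472, 0.0476, 0.0072]), array([-0.0064,  0.0061,  0.0594])) knob (array([ 0.6786, -0.0607,  0.0833]), array([ 0.6787, -0.0606,  0.0825]))
t cap (np.int64(229), array([ 0.513 , -0.2172,  0.0923]), array([0.0384, 0.0408, 0.0102]), array([ 0.5129, -0.2165,  0.0913]), np.float64(418.6026200873362), np.float64(197.06550218340612))
s L (427, array([0.6631, 0.0912, 0.071 ]), array([0.1244, 0.1283, 0.0079]), array([ 0.0027, -0.0027,  0.0712])) knob (array([0.6625, 0.0914, 0.0944]), array([0.6614, 0.0934, 0.0941]))
s M (214, array([0.6372, 0.2715, 0.0566]), array([0.0752, 0.0759, 0.0071]), array([ 0.0027, -0.0029,  0.0573])) knob (array([0.6367, 0.2718, 0.0807]), array([0.6348, 0.2746, 0.0811]))
s S (52, array([ 0.6744, -0.0593,  0.0589]), array([0.0514, 0.0514, 0.0077]), array([-0.0215,  0.0037,  0.0586])) knob (array([ 0.674 , -0.058 ,  0.0822]), array([ 0.6736, -0.0584,  0.0818]))
s cap (np.int64(51), array([ 0.5064, -0.2139,  0.0903]), array([0.0382, 0.0431, 0.0063]), array([ 0.5047, -0.2136,  0.0907]), np.float64(361.19607843137254), np.float64(160.9607843137255))
```

View pics/w13c.png

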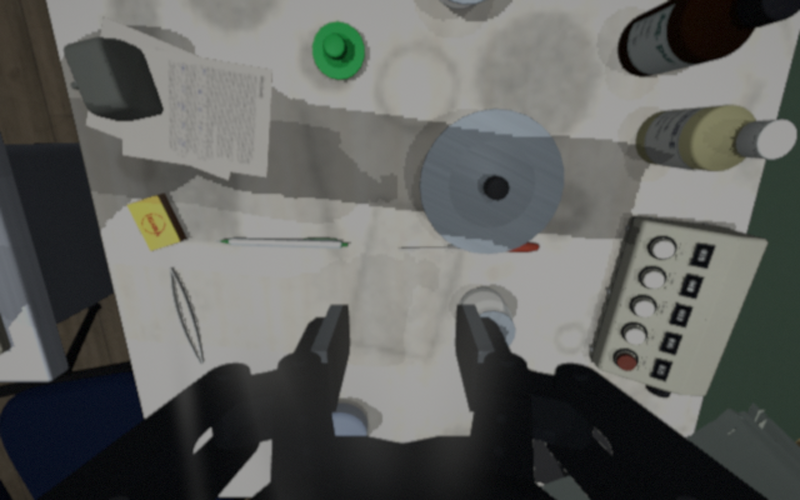

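View pics/s13.png

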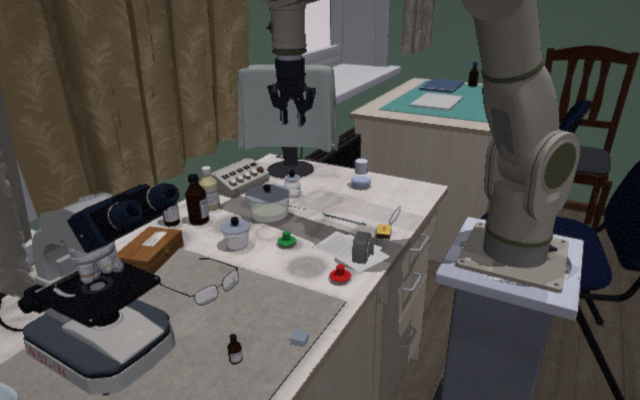

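All the covers are seated: the bowl lid's knob is at (267,187), the cup's at (235,221), the jar's at (292,175) and the cap is at (361,166). The flange heights match the spec and are level.

```bash
python3 -c "
from h import *
print(hand_in())"
```

```text
the job is handed in; nothing more can be done
None
```

I put the snuffer cap on the lamp first, then closed the bowl, cup and jar with their matching steel lids. All four covers measured seated and level, and the job was handed in at about 24 s of the 88 s allowed; the hand-in gave no verdict.

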